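Row up the mounted lenses and bar the lane

TASK

With the fingertips, sweep the three black-rimmed lenses one at a time across the white tray, through the narrow mouth and into the lane behind it, gently and flat on the tray, never lifting or tipping one. When all three stand in the lane, push the steel bar with the blue knob round until it is fully shut across the mouth, so that the tray can be carried without losing a lens. Leave everything else on the tray and bench where it is.

Things in the scene. Friction and masses are not known exactly. Their poses are not given: they have to be found in the camera images.
- tray: White lens tray, fixed to the bench, 258 x 192 mm. Origin: on the bench under the closed bar's middle, at the lane's mouth; +x runs into the lane, +y to the left seen along it, z up. Floor 4 mm, all walls and rails 11 mm above the bench. The lipped floor where the lenses lie spans x -145 to -78 mm, y -91 to 91 mm; flat corners lie left and right of the lane.
- mouth (a point): Middle of the narrow mouth, on the tray floor, at tray (-4, 0) mm; axes as the tray's. Straight aluminium walls at 45 degrees funnel to it from tray (-78, 91) and (-78, -91) mm. Mouth and lane are 34 mm wide between their rails: one lens at a time.
- lane_end (a point): Closed end of the straight lane, on its floor, at tray (102, 0) mm. Between the shut bar's inner face (tray x = 3 mm) and this end the three lenses fit in single file with 9 mm to spare; a lens pushed in pushes those before it along.
- bar_pivot (a point): Upright pivot of the bar at tray (0, 42) mm, left of the mouth; axes as the tray's. The bar's eye and screw are 14 mm across and reach 20 mm above the bench.
- bar (a joint): Steel retaining bar, 6 mm wide, 12 to 18 mm above the bench, swinging level on the pivot. 0 rad = shut: straight across the mouth, pointing to tray -y, against its stop. Grows as it opens, swinging towards tray -x and on to the left; at the start 2.2 to 2.45, folded back outside the left funnel wall. Light friction (about 0.4 N at the knob): it stays where it is left.
- bar_post (a point): Middle of the blue round knob upright on the bar's free end, 10 mm across, 66 mm from the pivot, standing from 21 to 34 mm above the bench (the lenses' tops are at 20 mm); this point is 27.5 mm above the bench. Pushing the knob round its arc swings the bar.
- lens_1_centre (a point): One of three like lenses, each in a round black mount 30 mm across and 16 mm high, 28 g, lying flat on the tray floor; the point is its centre, 12 mm above the bench. Its upper 9 mm stand above the tray's walls, so a fingertip can push there and pass over the walls.
- lens_2_centre (a point): One of three like lenses, each in a round black mount 30 mm across and 16 mm high, 28 g, lying flat on the tray floor; the point is its centre, 12 mm above the bench. Its upper 9 mm stand above the tray's walls, so a fingertip can push there and pass over the walls.
- lens_3_centre (a point): One of three like lenses, each in a round black mount 30 mm across and 16 mm high, 28 g, lying flat on the tray floor; the point is its centre, 12 mm above the bench. Its upper 9 mm stand above the tray's walls, so a fingertip can push there and pass over the walls.
- objective_can: Bystander: standing canister with a black screw lid, 44 mm across, 58 mm high.
- blower: Bystander: red rubber air bulb with a black nozzle, 57 mm across, 105 mm high.
- case: Bystander: flat grey filter case, 58 x 58 x 15 mm.
- loupe: Bystander: black standing loupe, 36 mm across, 34 mm high, on the front right corner of the tray (tray +x, -y).
- sample_box: Bystander: small black sample box with clear lid, 42 x 40 x 16 mm, on the front left corner of the tray (tray +x, +y).

How it is judged:
By the outcome, as a careful person would: the job done as asked, in the order asked, and still so for the second after the job is handed in, with the robot touching nothing.
It also fails if it takes over 70 s, if anything falls off the work surface, if the arm or the gripper's body presses on something with over 40 N, if the wrist force passes 120 N, or if a joint passes its speed limit or range.

ROBOT

A 6-joint arm with a two-finger parallel gripper is mounted at the origin on a cart in front of the work surface, level with it; the furniture and walls round the work are solid. World frame = base frame: x ahead of the robot, y to its left, z up, the work surface at z = 0. Lengths are in m, angles in rad, forces in N, time in s.
With the tool pointing down it reaches from about 0.3 to 0.825 m from the base axis. Payload 5.4 kg.
Tool frame: the origin (TCP) lies at the very end of the fingers, on their centre line; the grasp point (between the pads) lies 19 mm behind it; z points along the fingers, x is the direction in which the jaws open and shut, and the axes are right-handed (so a half turn about z gives the same grasp; the last joint's range is limited). The gripper opens to 92 mm and grips with 3 to 60 N. Pads are 20 mm wide; open, the fingers measure 128 mm over their backs; the gripper's body (75 mm by 189 mm) begins 69 mm behind the grasp point.
Start: joints at [-1.519, 0.158, 1.597, -0, 1.386, -0.21], TCP at [0.149, -0.555, 0.215] pointing down, gripper open.
Joint ranges: [-2.91, 2.91], [-0.94, 2.29], [0.18, 2.7], [-1.29, 4.43], [0.17, 2.64], [-3, 3]. Speed limits (rad/s): [2.57, 2.57, 3.14, 3.14, 3.14, 3.14].

INTERFACE

Orientations are given as a rotation vector (axis times angle).
In Python, from workcell import bot gives the robot as it stands. Calls block until the motion is done:
- bot.goto(position, orientation): joint-space move of the TCP to a pose.
- bot.line_to(position, rot=None, max_speed=0.15): straight line of the TCP; rot=None keeps the orientation; max_speed is the mean speed in m/s.
- bot.set_joints(angles): joint-space move.
- bot.set_gripper(opening, newtons=None): opening from 0.0 (shut) to 1.0 (fully open); newtons is the grip in N (None keeps the last); returns when the fingers have stopped.
- bot.hold(seconds).
- bot.inverse_kinematics(position, orientation): joint angles nearest the present ones, or None.
- bot.read_camera(name): name is "side" or "top"; returns a dict with "pixels" (384x512x3 uint8, blue, green, red), "fx", "fy", "cx", "cy" (pixels), "R" (3x3) and "t" (3): a world point X has camera coordinates R X + t. Camera axes: x right, y down, z forward; pixel columns grow to the right and rows downward; lengths in m; the calibration is good to about 2 mm. A picture is of the moment at which its call begins. There is no depth.
A pose or a line that the arm cannot do raises bot.MotionError and nothing moves.
- bot.job_done(): hands the job in, once; it reports no verdict.
Readings, each from a call of its own:
- bot.current_clock(): time.
- bot.current_joints(): joint angles.
- bot.current_joint_vel(): joint speeds.
- bot.current_effort(): joint torques, N m.
- bot.current_ee_pos(): TCP position.
- bot.current_tool_rot(): TCP orientation.
- bot.current_contact_force(): force on the tool from outside, world axes, zero at the start.
- bot.current_ft_torque(): the same for the moment, N m.
- bot.current_opening(): opening from 0.0 (shut) to 1.0 (fully open).
Only numpy, scipy, OpenCV 4.12 (cv2) and the standard library are available. Lean on these libraries where they do the work, as an engineer would, in place of code of your own. Each camera call takes 0.05 s, during which the arm holds its last target.

## Working session

There is one attempt and no reset: what is moved stays moved. The work goes in short steps, each a Python script; the robot and the scene stay as the last script left them, time stands still between calls to the robot, and variables do not carry over. Pictures are saved under pics/ and viewed, and the job is handed in when it is done.

```bash
ls; mkdir -p pics; python3 - <<'E'
from workcell import bot
import cv2
for n in("top","side"):
    c=bot.read_camera(n); cv2.imwrite(f"pics/{n}0.png",c["pixels"]); print(n,c["fx"],c["fy"],c["cx"],c["cy"],c["R"],c["t"])
print(bot.current_clock(),bot.current_tool_rot())
E
```

```text
pics
top 348.14024756103544 348.14024756103544 254.4310331842681 190.73346668125825 [[-2.84967934e-02 -9.99587159e-01 -3.66674875e-03]
 [-9.94767853e-01  2.87190440e-02 -9.80415013e-02]
 [ 9.81063312e-02  8.53695369e-04 -9.95175572e-01]] [0.07329497 0.52888406 0.84721573]
side 476.19937636835823 476.19937636835823 249.63769000087714 193.2110122090045 [[ 0.90523433 -0.42457036 -0.01705355]
 [-0.26967447 -0.54303634 -0.79522778]
 [ 0.32836945  0.72446639 -0.60607092]] [-0.46414582  0.23090598  0.69808267]
0.1 [-2.49139992e+00  1.91169049e+00  1.71539506e-03]
```

View pics/top0.png

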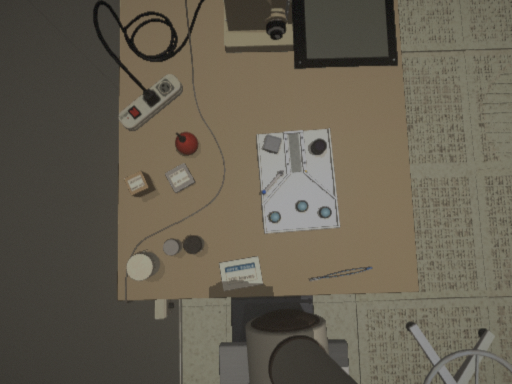

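View pics/side0.png

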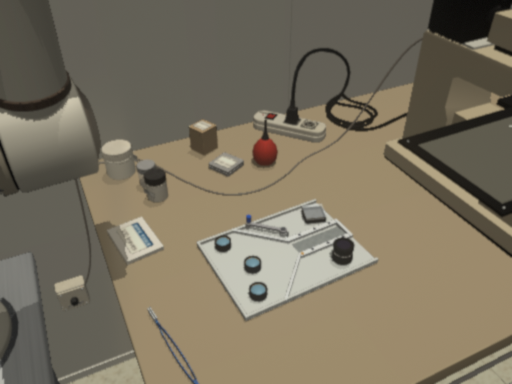

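The top view shows the tray at about cols 257–338, rows 129–232. The lenses are near (275,217), (302,206) and (325,212), and the bar's knob is near (264,190). Next I'll enlarge and measure.

```bash
cat > h.py <<'E'
import numpy as np, cv2
def ray(c,u,v,z):
    d=c["R"].T@np.array([(u-c["cx"])/c["fx"],(v-c["cy"])/c["fy"],1]); o=-c["R"].T@c["t"]
    return (o+d*(z-o[2])/d[2])[:2]
def proj(c,X):
    p=c["R"]@np.array(X)+c["t"]; return np.array([c["fx"]*p[0]/p[2]+c["cx"],c["fy"]*p[1]/p[2]+c["cy"]])
def crop(c,u0,v0,w,h,s,fn):
    cv2.imwrite(fn,cv2.resize(c["pixels"][v0:v0+h,u0:u0+w],None,fx=s,fy=s,interpolation=cv2.INTER_CUBIC))
E
python3 - <<'E'
from workcell import bot
from h import *
c=bot.read_camera("top"); s=bot.read_camera("side")
crop(c,245,120,105,120,5,"pics/top1.png"); crop(s,190,195,195,115,4,"pics/side1.png")
im=c["pixels"]; hsv=cv2.cvtColor(im,cv2.COLOR_BGR2HSV)
m=((hsv[...,1]<45)&(hsv[...,2]>120)).astype(np.uint8)
m[:, :250]=0;m[:,345:]=0;m[:120]=0;m[240:]=0
cs,_=cv2.findContours(m,cv2.RETR_EXTERNAL,cv2.CHAIN_APPROX_NONE)
k=max(cs,key=cv2.contourArea); r=cv2.minAreaRect(k); print(r)
for p in cv2.boxPoints(r): print(p,ray(c,p[0],p[1],.011))
for n,q in(("top",c),("side",s)):
    hs=cv2.cvtColor(q["pixels"],cv2.COLOR_BGR2HSV)
    b=((hs[...,0]>80)&(hs[...,0]<135)&(hs[...,1]>70)&(hs[...,2]>50)).astype(np.uint8)
    N,l,st,ce=cv2.connectedComponentsWithStats(b)
    for i in range(1,N):
        if st[i,4]>=8: print(n,ce[i].round(1),st[i],hs[l==i].mean(0).round(), ray(q,*ce[i],.019).round(4),ray(q,*ce[i],.0275).round(4))
E
```

```text
((297.8768005371094, 180.2969970703125), (100.72776794433594, 75.64794921875), 85.31410217285156)
[256.06488 133.19142] [0.68208806 0.04959886]
[331.45996 127.01149] [ 0.69270277 -0.14658583]
[339.68872 227.40257] [ 0.43309519 -0.15432182]
[264.29364 233.5825 ] [0.42302316 0.03634724]
top [263.5 191.5] [262 190   4   4  12] [111. 107. 122.] [0.5289 0.0352] [0.528  0.0355]
top [238.1 267. ] [236 266   4   4   9] [103.  88.  99.] [0.343  0.1039] [0.3439 0.1035]
side [248.3 217.7] [247 215   4   7  23] [113. 124. 114.] [0.5328 0.0478] [0.5287 0.0387]
side [144.9 235.8] [139 227  13  18  34] [102.  84. 125.] [0.3437 0.085 ] [0.3424 0.0753]
side [157.7 323.7] [156 320   5   8  10] [108.  84.  95.] [ 0.3095 -0.1128] [ 0.3087 -0.1196]
side [195.1 381.4] [193 379   5   5  16] [108. 104. 124.] [ 0.3278 -0.2249] [ 0.3267 -0.2301]
```

```bash
sleep 1
```

```text
(no output)
```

View pics/top1.png

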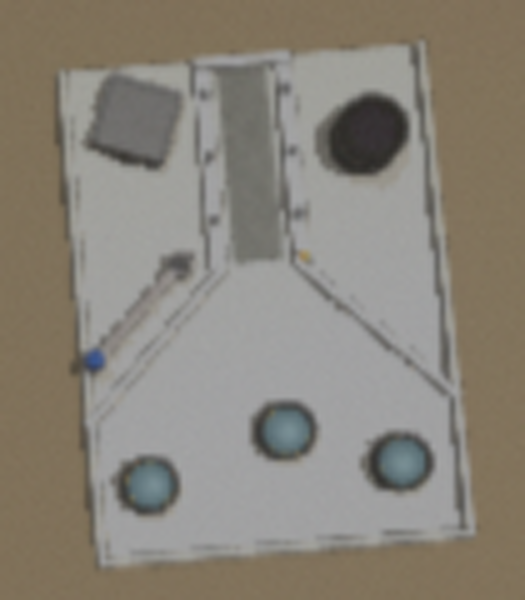

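View pics/side1.png

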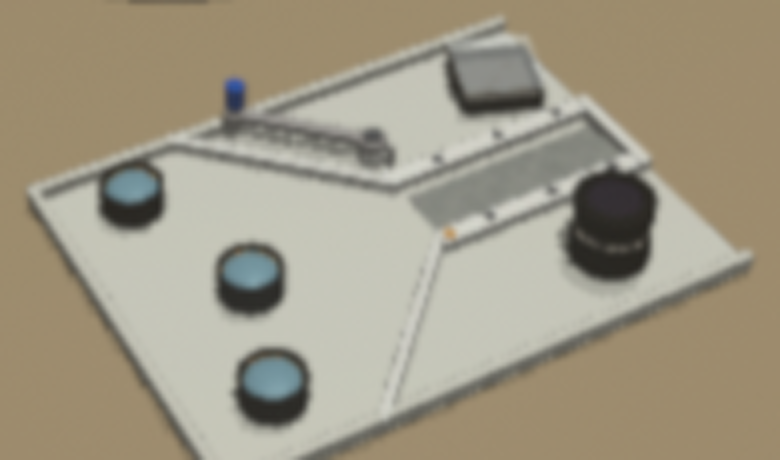

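The zoomed views show the tray with its lane up-image (world +x), a small orange stop at the right of the mouth, the loupe right and the box left of the lane. The bar lies outside the left funnel wall. Next I'll fit the tray frame and locate the lenses and knob in both views.

```bash
cat > m.py <<'E'
from h import *
def blobs(c,lo,hi,amin,amax):
    hs=cv2.cvtColor(cv2.resize(c["pixels"],None,fx=4,fy=4,interpolation=cv2.INTER_CUBIC),cv2.COLOR_BGR2HSV)
    b=cv2.inRange(hs,lo,hi); b=cv2.morphologyEx(b,cv2.MORPH_OPEN,np.ones((3,3)))
    N,l,st,ce=cv2.connectedComponentsWithStats(b)
    return [((ce[i]+.5)/4-.5,st[i,4]/16) for i in range(1,N) if amin<st[i,4]/16<amax]
def tri(c,p,s,q):
    A=[];b=[]
    for k,u in((c,p),(s,q)):
        for r,f,cc,x in((0,k["fx"],k["cx"],u[0]),(1,k["fy"],k["cy"],u[1])):
            A.append(f*k["R"][r]-(x-cc)*k["R"][2]); b.append((x-cc)*k["t"][2]-f*k["t"][r])
    X=np.linalg.lstsq(np.array(A),np.array(b),rcond=None)[0]; return X
E
python3 - <<'E'
from workcell import bot
from m import *
c=bot.read_camera("top"); s=bot.read_camera("side")
im=cv2.resize(c["pixels"],None,fx=4,fy=4,interpolation=cv2.INTER_CUBIC); hsv=cv2.cvtColor(im,cv2.COLOR_BGR2HSV)
m=((hsv[...,1]<50)).astype(np.uint8)
M=np.zeros_like(m); M[480:960,1000:1380]=1; m*=M
m=cv2.morphologyEx(m,cv2.MORPH_CLOSE,np.ones((9,9)))
cs,_=cv2.findContours(m,cv2.RETR_EXTERNAL,cv2.CHAIN_APPROX_NONE)
k=(max(cs,key=cv2.contourArea)[:,0].astype(float)+.5)/4-.5
P=np.array([ray(c,*p,.011) for p in k])
r=cv2.minAreaRect(P.astype(np.float32)); print(r); bp=cv2.boxPoints(r)
L=[]
for i in range(4):
    a,b=bp[i],bp[(i+1)%4]; d=b-a; ln=np.linalg.norm(d); d/=ln; n=np.array([-d[1],d[0]])
    q=P-a; sel=(abs(q@n)<.006)&((q@d)>.02)&((q@d)<ln-.02)
    f=cv2.fitLine(P[sel].astype(np.float32),cv2.DIST_HUBER,0,1e-4,1e-4).ravel(); L.append(f)
    print(a,b,"fit dir deg",np.degrees(np.arctan2(f[1],f[0])),"pt",f[2:])
for n,q in(("top",c),("side",s)):
    for p,a in blobs(q,(85,55,70),(110,255,255),10,300): print(n,"lens?",p.round(2),a,ray(q,*p,.020).round(4))
    for p,a in blobs(q,(108,100,50),(130,255,255),4,300): print(n,"knob?",p.round(2),a,ray(q,*p,.0275).round(4))
E
```

```text
((0.557844877243042, -0.05168551206588745), (0.26059311628341675, 0.1949344426393509), 2.912642478942871)
[0.42276403 0.039035  ] [ 0.43266925 -0.15564762] fit dir deg -87.16002 pt [ 0.42824504 -0.05803547]
[ 0.43266925 -0.15564762] [ 0.6929257  -0.14240603] fit dir deg 2.9691303 pt [ 0.5617609  -0.14847267]
[ 0.6929257  -0.14240603] [0.6830205 0.0522766] fit dir deg -87.007965 pt [ 0.6858191  -0.04797506]
[0.6830205 0.0522766] [0.42276403 0.039035  ] fit dir deg 2.9047363 pt [0.5521981  0.04454412]
top lens? [246.51 264.71] 13.875 [0.3481 0.0829]
top lens? [236.86 266.98] 19.375 [0.3432 0.1069]
top knob? [263.51 191.52] 7.0625 [0.528  0.0354]
side lens? [143.56 234.46] 65.625 [0.3423 0.0884]
side lens? [222.61 241.47] 62.625 [0.4639 0.008 ]
side lens? [252.1  262.48] 74.3125 [ 0.4888 -0.0616]
side lens? [257.64 289.46] 95.75 [ 0.4713 -0.119 ]
side lens? [157.12 322.66] 11.6875 [ 0.3092 -0.1114]
side lens? [194.76 381.38] 17.9375 [ 0.3273 -0.2252]
side knob? [248.28 217.62] 18.125 [0.5288 0.039 ]
side knob? [195.37 381.76] 8.0625 [ 0.3268 -0.2306]
```

```bash
cat >> m.py <<'E'
A0=np.radians(2.95); EX=np.array([np.cos(A0),np.sin(A0)]); EY=np.array([-EX[1],EX[0]])
O=EX*.5737+EY*(-.08056)
def w(x,y): return O+EX*x+EY*y
def t(p): d=np.asarray(p)[:2]-O; return np.array([d@EX,d@EY])
def lenses(c,lo=(80,28,60),z=.019):
    r=[]
    for p,a in blobs(c,lo,(112,255,255),25,250):
        q=t(ray(c,*p,z))
        if -.15<q[0]<.11 and abs(q[1])<.095: r.append((p.round(1),round(a),(q*1000).round(1)))
    return r
def overlay(c,fn,u0,v0,ww,hh,s):
    im=cv2.resize(c["pixels"][v0:v0+hh,u0:u0+ww],None,fx=s,fy=s,interpolation=cv2.INTER_CUBIC)
    pts=[(-.078,.091,.011),(-.078,-.091,.011),(-.004,.017,.011),(-.004,-.017,.011),(.102,.017,.011),(.102,-.017,.011),(0,.042,.020),(-.145,.091,.004),(-.145,-.091,.004)]
    for x,y,z in pts:
        u=(proj(c,[*w(x,y),z])-[u0,v0]+.5)*s-.5; cv2.drawMarker(im,tuple(int(v) for v in u),(0,0,255),cv2.MARKER_CROSS,10,1)
    cv2.imwrite(fn,im)
E
python3 - <<'E'
from workcell import bot
from m import *
for n in("top","side"):
    c=bot.read_camera(n); print(n,*lenses(c),sep="\n")
    overlay(c,f"pics/ov_{n}.png",*((245,120,105,120,5) if n=="top" else (190,195,195,115,4)))
print(bot.current_clock())
E
```

```text
top
(array([301.9, 205.6]), 63, array([-87. ,  -4.9]))
(array([325.1, 211.9]), 67, array([-107.4,  -61.5]))
(array([274.7, 216.6]), 60, array([-109. ,   65.7]))
side
(array([222.5, 241.5]), 90, array([-109.8,   65.6]))
(array([252.1, 262.6]), 105, array([-88.3,  -5.4]))
(array([257.7, 289.6]), 129, array([-108.7,  -62. ]))
0.4
```

View pics/ov_top.png

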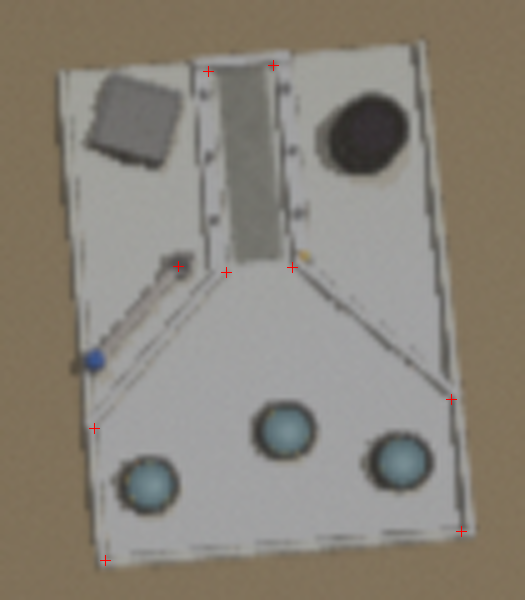

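View pics/ov_side.png

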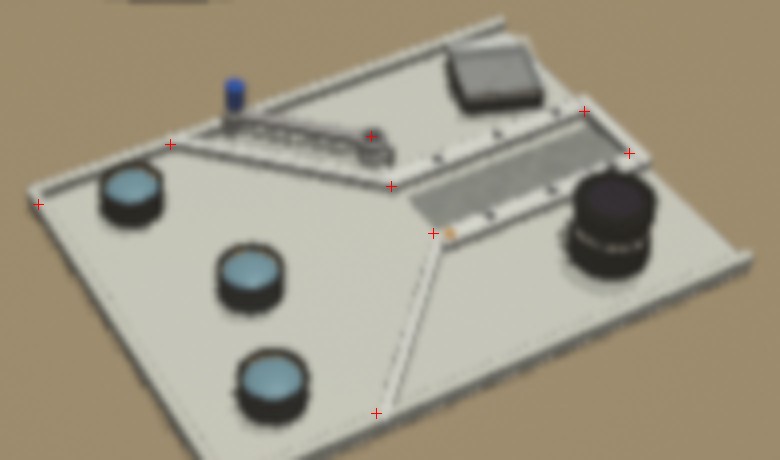

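The tray frame agrees with both views to about 1–2 mm, and the lens positions agree too: (-88,-5), (-108,-62) and (-109,66) mm. The bar is at about 2.38 rad. I'll shut the gripper and go behind the middle lens.

```bash
cat >> m.py <<'E'
from scipy.spatial.transform import Rotation as Ro
from workcell import bot
def rv(yaw_t):  # tray-frame yaw of tool x
    f=yaw_t+A0; c,s_=np.cos(f),np.sin(f)
    return Ro.from_matrix([[c,s_,0],[s_,-c,0],[0,0,-1]]).as_rotvec()
def P3(x,y,z): return [*w(x,y),z]
def line(x,y,z,yaw=None,v=.1): bot.line_to(P3(x,y,z),None if yaw is None else rv(yaw),max_speed=v)
def st(): 
    p=bot.current_ee_pos(); print("t",round(bot.current_clock(),2),"tcp",(t(p)*1000).round(1),round(p[2]*1000,1),"F",np.round(bot.current_contact_force(),2))
E
python3 - <<'E'
from m import *
for y in (-2.3,-1.2,-.65,0,.65):
    q=bot.inverse_kinematics(P3(-.03,.05,.05),rv(y)); print(y,None if q is None else np.round(q,2))
bot.set_gripper(0)
L=np.array([-.088,-.0052]); T=np.array([-.03,0]); n=(T-L)/np.linalg.norm(T-L); yaw=np.arctan2(n[1],n[0])
a=L-n*.042
bot.goto(P3(*a,.06),rv(yaw)); st()
line(*a,.0135,v=.1); bot.hold(.2); st(); print(bot.current_opening())
for n,r in(("top",(245,120,105,120,5)),("side",(190,195,195,115,4))):
    c=bot.read_camera(n); crop(c,*r,f"pics/a_{n}.png")
E
```

```text
-2.3 [-0.23  0.27  1.82 -0.    1.05  2.02]
-1.2 [-0.23  0.27  1.82 -0.    1.05  0.92]
-0.65 [-0.23  0.27  1.82 -0.    1.05  0.37]
0 [-0.23  0.27  1.82  0.    1.05 -0.28]
0.65 [-0.23  0.27  1.82 -0.    1.05 -0.93]
t 3.88 tcp [-129.4   -9.8] 60.4 F [-0.09 -0.39 -0.17]
t 4.69 tcp [-129.2   -9.3] 14.2 F [ 0.98 -0.04 -0.05]
0.0067437298663659915
```

View pics/a_side.png

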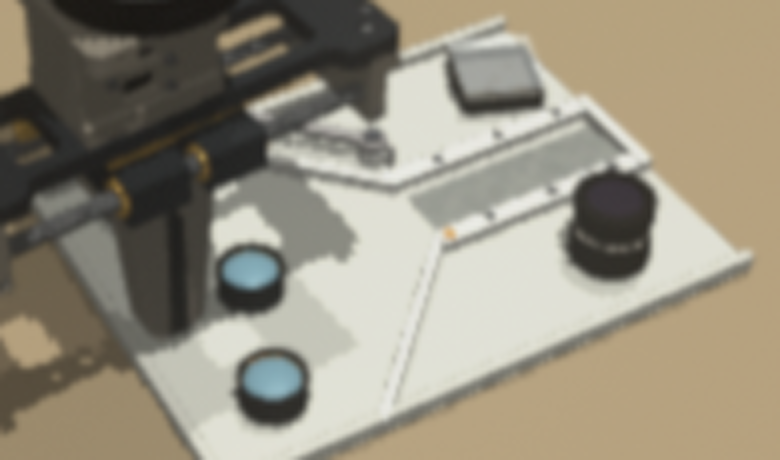

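View pics/a_top.png

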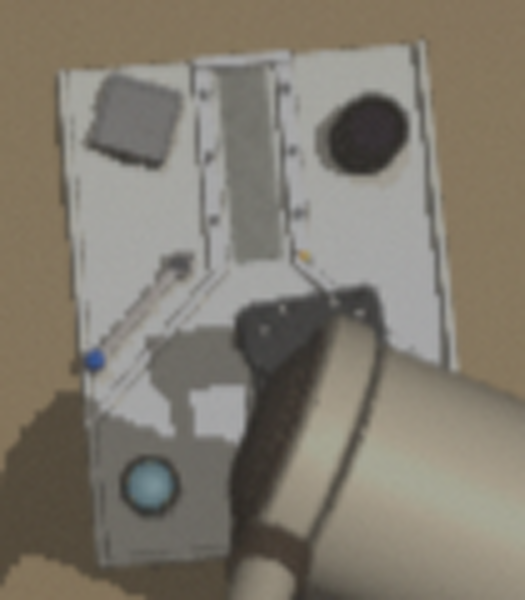

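Both views show the shut fingertips about 8 mm behind the middle lens, with nothing touched. I'll push it to the mouth and into the lane.

```bash
cat >> m.py <<'E'
H=.033
def snap(k):
    for n,r in(("top",(245,120,105,120,5)),("side",(190,195,195,115,4))):
        c=bot.read_camera(n); crop(c,*r,f"pics/{k}_{n}.png"); print(n,*lenses(c),sep="\n  ")
E
python3 - <<'E'
from m import *
L=np.array([-.088,-.0052]); T=np.array([-.03,0]); n=(T-L)/np.linalg.norm(T-L); yaw=np.arctan2(n[1],n[0])
a=T-n*H
line(*(L-n*(H+.004)),.0135,v=.05); line(*a,.0135,v=.05); st()
line(-.045,0,.0135,0.,v=.05); st()
line(-.02,0,.0135,v=.05); st()
line(.005,0,.0135,v=.05); st()
snap("b")
E
```

```text
t 6.43 tcp [-63.1  -2.9] 13.5 F [ 0.58  0.01 -0.12]
t 6.94 tcp [-45.2   0. ] 13.4 F [0.23 0.14 0.35]
t 7.59 tcp [-20.    0.1] 13.4 F [ 0.16 -0.28 -0.21]
t 8.24 tcp [5.  0.1] 13.4 F [-0.53  0.22  0.28]
top
side
  (array([311.6, 236.7]), 86, array([35.1, -0.6]))
  (array([222.5, 241.4]), 99, array([-109.7,   65.9]))
  (array([257.7, 289.6]), 132, array([-108.7,  -62. ]))
```

The side view puts the lens at (35, -0.6), well inside the lane, with forces under 1 N. I'll push it deeper, then do the right lens.

```bash
cat >> m.py <<'E'
def approach(L,T=np.array([-.032,0])):
    n=(T-L)/np.linalg.norm(T-L); yaw=np.arctan2(n[1],n[0]); a=L-n*.042
    line(*t(bot.current_ee_pos()),.055,v=.2)
    bot.goto(P3(*a,.055),rv(yaw)); line(*a,.0135,v=.12); st()
    return n,yaw
def sweep(L,T=np.array([-.032,0])):
    n,yaw=approach(L,T)
    line(*(L-n*.036),.0135,v=.06)
    m=(L+T)/2
    line(*(m-n*.031),.0135,v=.05); st(); line(*(T-n*.031),.0135,v=.05); st()
    line(*(T-n*.038),.0135,v=.08)
E
python3 - <<'E'
from m import *
line(.047,0,.0135,v=.05); st(); line(.035,0,.0135,v=.1)
sweep(np.array([-.108,-.0618])); snap("c")
E
```

```text
t 9.33 tcp [46.8  0. ] 13.4 F [-0.21 -0.22 -0.56]
t 11.39 tcp [-140.2  -88. ] 13.2 F [ 0.47 -0.55  0.91]
t 12.88 tcp [-94.2 -50.6] 13.5 F [-0.66  0.07 -0.3 ]
t 14.01 tcp [-56.2 -19.7] 13.5 F [-0.12 -0.56 -0.12]
top
  (array([294.1, 142.5]), 60, array([75.7,  0.1]))
  (array([274.7, 216.6]), 62, array([-109. ,   65.6]))
side
  (array([329.7, 229.3]), 88, array([74.9, -0.2]))
  (array([222.5, 241.6]), 94, array([-109.8,   65.4]))
  (array([281.9, 250.7]), 42, array([-29.8,  -5.6]))
```

View pics/c_side.png

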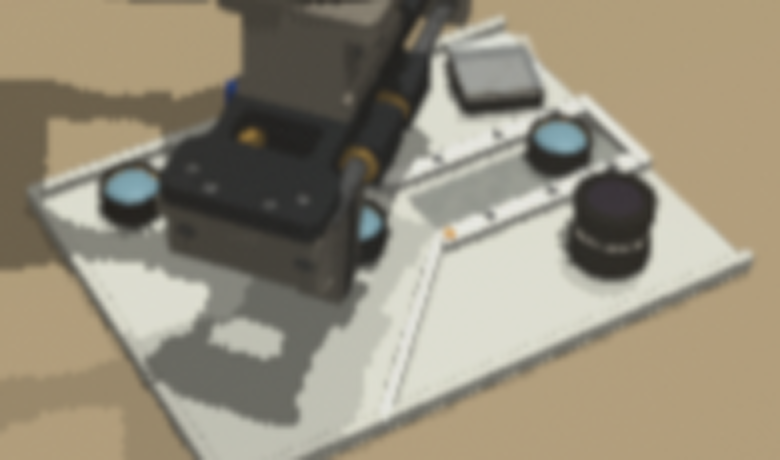

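The image shows the first lens deep in the lane at (560,140). The second is in front of the mouth at (370,225), half hidden by the gripper. I'll realign and push it in.

```bash
cat >> m.py <<'E'
def realign(y=0.):
    p=t(bot.current_ee_pos()); line(-.078,p[1]+np.sign(p[1])*.006,.0135,v=.1); line(-.078,y,.0135,0.,v=.08); st()
E
python3 - <<'E'
from m import *
realign(-.002); snap("d")
c=bot.read_camera("side")
E
```

```text
t 15.52 tcp [-77.7  -2. ] 13.6 F [-0.07  0.22 -0.18]
top
  (array([294.1, 142.5]), 59, array([75.8,  0.1]))
  (array([274.6, 216.5]), 65, array([-108.7,   66. ]))
side
  (array([329.7, 229.3]), 88, array([74.9, -0.2]))
  (array([224.4, 242.3]), 59, array([-107.7,   62.1]))
  (array([278.1, 250.4]), 111, array([-35.2,  -1.6]))
```

View pics/d_side.png

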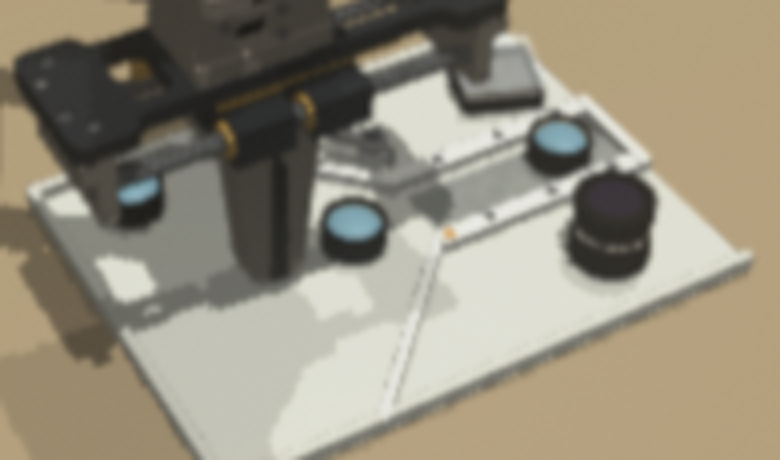

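The lens is at (-34,-1.6) with the fingers square behind it. I'll push it to about x=43, then sweep the left lens.

```bash
python3 - <<'E'
from m import *
line(-.068,-.001,.0135,v=.06); line(-.04,0,.0135,v=.05); st(); line(-.012,0,.0135,v=.05); st(); line(.013,0,.0135,v=.05); st(); line(.003,0,.0135,v=.1)
sweep(np.array([-.1092,.0657])); realign(.002); snap("e")
E
```

```text
t 16.69 tcp [-40.1   0.1] 13.3 F [-0.7   0.07  0.52]
t 17.4 tcp [-12.1   0.1] 13.4 F [-0.43 -0.19  0.53]
t 18.05 tcp [13.   0.1] 13.4 F [-0.51  0.17 -1.2 ]
t 19.94 tcp [-140.5   92.5] 13.5 F [ 0.02 -0.05  0.41]
t 21.46 tcp [-94.4  53.1] 13.4 F [-0.24  0.47 -0.55]
t 22.62 tcp [-55.9  20.3] 13.4 F [-0.87  0.18  0.36]
t 24.07 tcp [-77.7   1.9] 13.6 F [-1.37  0.66 -0.22]
top
  (array([294.1, 142.5]), 59, array([75.7,  0.1]))
  (array([295. , 153.5]), 32, array([47.1,  0.2]))
side
  (array([329.7, 229.3]), 88, array([74.9, -0.2]))
  (array([315.2, 235.9]), 96, array([41.9, -2.1]))
  (array([277.9, 249.2]), 109, array([-33.8,   1.1]))
```

View pics/e_side.png

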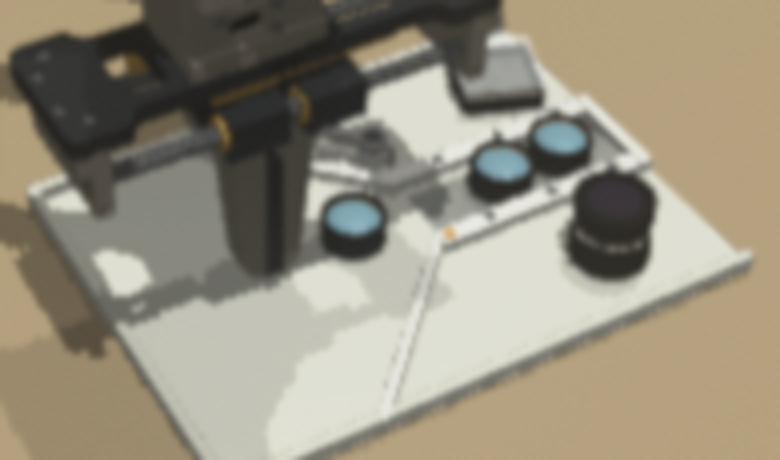

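Two lenses are in the lane and the third is at (-33,1) in front of the mouth. I'll push it in to about x=23.

```bash
python3 - <<'E'
from m import *
line(-.068,.001,.0135,v=.06); line(-.045,0,.0135,v=.05); st(); line(-.025,0,.0135,v=.05); st(); line(-.007,0,.0135,v=.03); st(); line(-.04,0,.0135,v=.1); line(-.07,0,.055,v=.15); snap("f")
E
```

```text
t 25.09 tcp [-45.    0.1] 13.4 F [ 0.52 -0.27 -0.15]
t 25.64 tcp [-24.9   0. ] 13.4 F [ 0.25 -0.62  0.62]
t 26.39 tcp [-7.  0.] 13.4 F [ 0.15 -0.03 -0.22]
top
  (array([293.7, 140.5]), 56, array([81. ,  0.5]))
side
  (array([332.2, 228.3]), 84, array([80.5, -0. ]))
  (array([319.4, 234.3]), 93, array([50.8, -2.3]))
  (array([304.6, 239.2]), 97, array([20.6, -0.1]))
```

View pics/f_side.png

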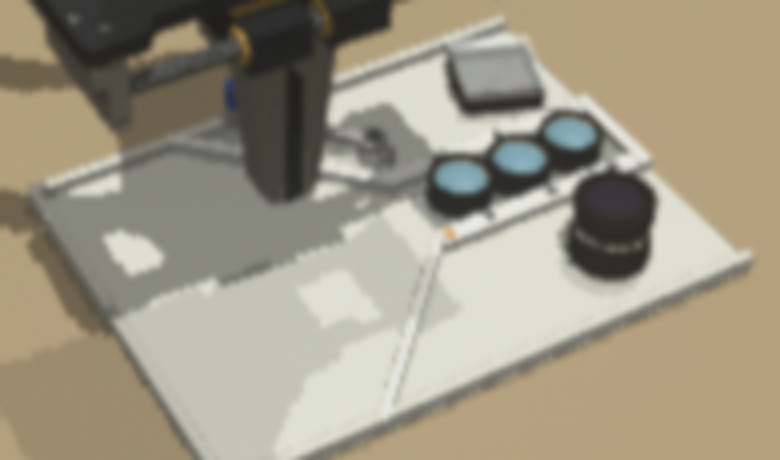

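View pics/f_top.png

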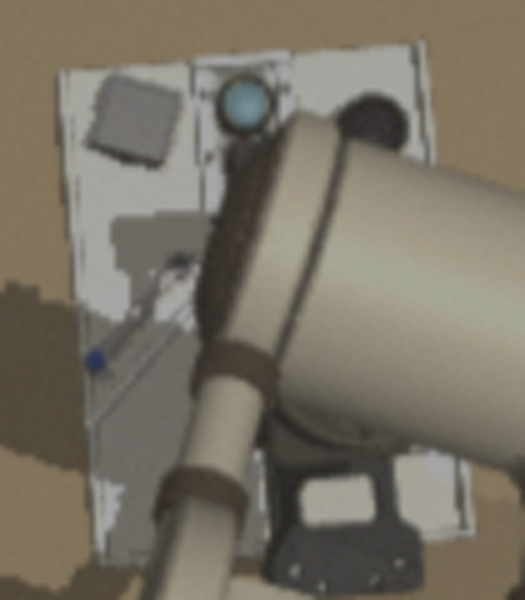

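All three lenses are in the lane, at x of about 81, 51 and 21. The last clears the bar line (18) by only about 3 mm, so I'll nudge the row 2.5 mm further. Then I'll go round behind the knob.

```bash
cat >> m.py <<'E'
PV=np.array([0,.042])
def arc(th,back,r=.066):  # TCP behind knob by back (tangentially), tool x along closing direction
    k=PV+r*np.array([-np.sin(th),-np.cos(th)]); d=np.array([np.cos(th),-np.sin(th)])
    return k-d*back, np.arctan2(d[1],d[0])
E
python3 - <<'E'
from m import *
line(-.03,0,.0135,v=.15); line(-.0042,0,.0135,v=.03); st(); line(-.03,0,.0135,v=.1)
line(-.06,0,.06,v=.2)
p,yaw=arc(2.38,.030); print(p,yaw)
bot.goto(P3(*p,.06),rv(yaw)); st(); line(*p,.0235,v=.1); bot.hold(.1); st(); snap("g")
E
```

```text
t 29.01 tcp [-4.3  0. ] 13.4 F [0.16 0.23 0.13]
[-0.02383281  0.11046895] -2.38
t 32.07 tcp [-23.9 110.4] 59.8 F [-0.67  0.04  0.12]
t 32.68 tcp [-23.2 110.3] 24.2 F [-0.65 -0.13 -0.49]
top
  (array([295. , 139.1]), 39, array([84.3, -3.1]))
side
  (array([333.4, 227.9]), 84, array([83. , -0.3]))
  (array([320.7, 234.1]), 87, array([53.2, -2.8]))
  (array([305.9, 238.8]), 91, array([23.2, -0.4]))
```

View pics/g_side.png

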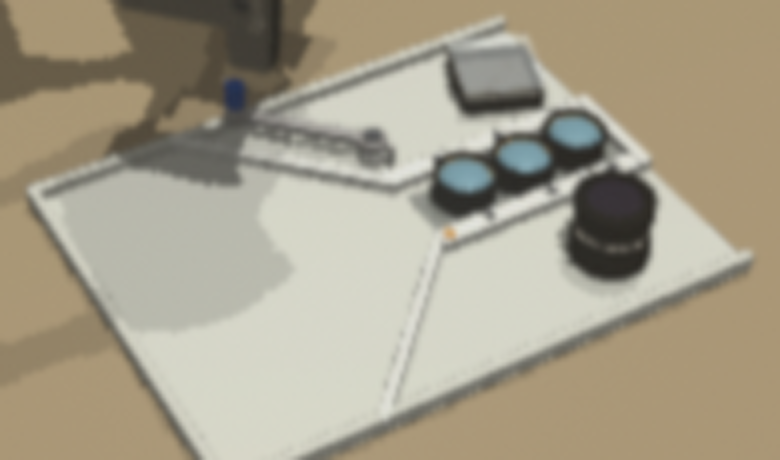

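View pics/g_top.png

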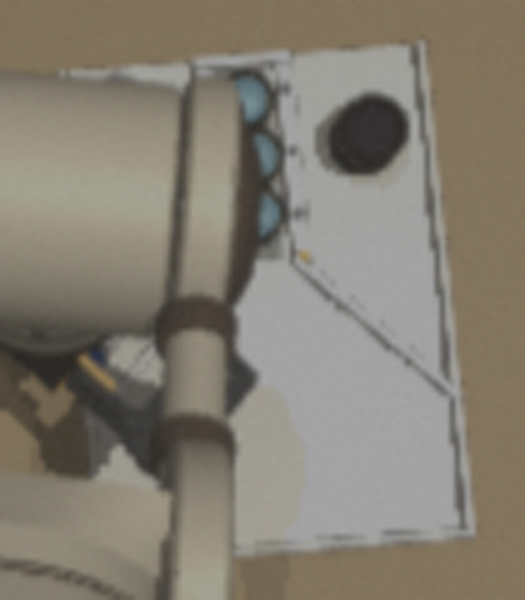

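The side view shows the fingers behind the blue knob at (235,95), with a small gap; the three lenses sit at x = 83, 53 and 23. I'll sweep the knob round the arc.

```bash
python3 - <<'E'
from m import *
th=2.38
ths=np.append(np.arange(2.3,.3,-.16),.25)
p,y=arc(2.38,.021); line(*p,.0235,y,v=.06)
for i,th in enumerate(ths):
    p,y=arc(th,.0195); line(*p,.0235,y,v=.06)
    f=np.array(bot.current_contact_force())
    if np.linalg.norm(f)>6: print("force",th,f); break
st(); snap("i")
E
```

```text
t 37.65 tcp [-35.5 -16.8] 23.4 F [-0.66 -0.84 -0.44]
top
  (array([293.3, 139.3]), 55, array([84.3,  1.4]))
side
  (array([333.3, 227.9]), 88, array([82.9, -0.3]))
  (array([320.5, 234. ]), 95, array([53. , -2.5]))
  (array([306.1, 238.8]), 99, array([23.4, -0.6]))
  (array([293.9, 249.8]), 33, array([-10.3, -13.5]))
```

View pics/i_side.png

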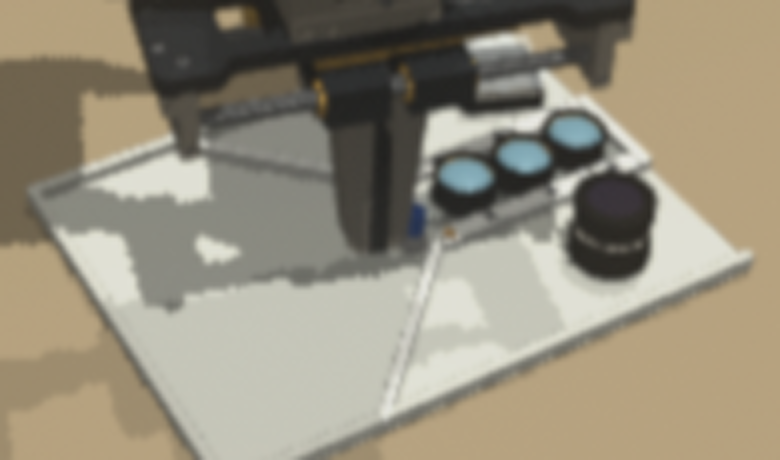

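The knob at (415,220) is following the fingers and is nearly at the mouth. I'll finish in small force-checked steps.

```bash
python3 - <<'E'
from m import *
f0=np.mean([bot.current_contact_force() for _ in range(3)],0)
th=.25
while th>-.08:
    th-=.05 if th>.1 else .012
    p,y=arc(th,.0195); line(*p,.0235,y,v=.04); bot.hold(.05)
    f=bot.current_contact_force()@np.array([*EX,0])
    if th<.1: print(round(th,3),np.round(f,2),end="; ")
    if f<-4: break
st(); snap("j")
E
```

```text
0.05 0.03; 0.038 -0.46; 0.026 -0.03; 0.014 -0.29; 0.002 -0.11; -0.01 0.21; -0.022 -0.23; -0.034 -0.08; -0.046 -2.27; -0.058 -5.27; t 41.65 tcp [-16.5 -25. ] 23.3 F [-5.2  -1.53  2.89]
top
  (array([292.6, 139.7]), 45, array([83.3,  3.1]))
side
  (array([333.3, 227.9]), 90, array([82.8, -0.2]))
  (array([320.7, 233.9]), 95, array([53.5, -2.6]))
  (array([308.6, 239.4]), 51, array([26.5, -3.9]))
```

View pics/j_side.png

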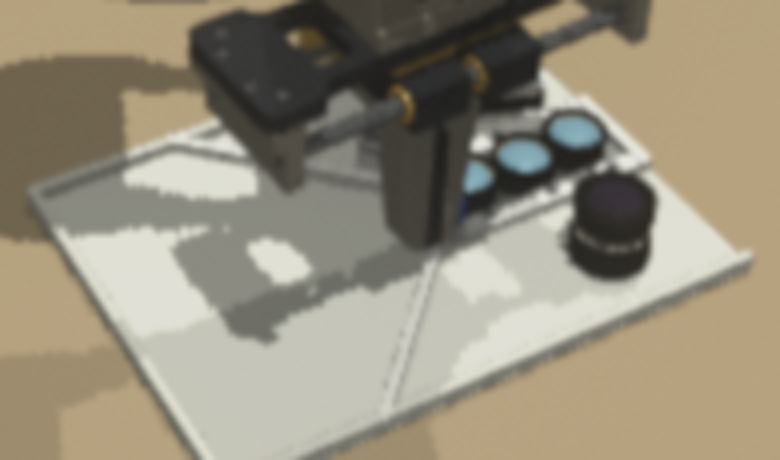

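Resistance rose sharply to 5 N where the stop should be. I'll back away, clear the view and check.

```bash
python3 - <<'E'
from m import *
p=t(bot.current_ee_pos()); line(p[0]-.03,p[1],.0235,v=.08); line(p[0]-.06,p[1],.08,v=.2)
bot.goto([.30,-.30,.2],rv(0)); st(); snap("k")
c=bot.read_camera("top"); s=bot.read_camera("side")
for q in(c,s): print([((p).round(1),a,(t(ray(q,*p,.0275))*1000).round(1)) for p,a in blobs(q,(108,100,40),(130,255,255),2,60)])
E
```

```text
t 43.98 tcp [-289.1 -233.8] 199.2 F [-0.06 -0.18 -0.33]
top
  (array([293.7, 139.6]), 62, array([83.5,  0.4]))
  (array([295.5, 150.8]), 59, array([53.9, -1.7]))
  (array([295.9, 162.3]), 64, array([24.2,  0. ]))
side
  (array([333.4, 227.8]), 84, array([83. , -0.1]))
  (array([320.6, 234.1]), 86, array([53.1, -2.8]))
  (array([304.9, 241.3]), 137, array([18., -5.]))
[(array([306.9, 169.6]), np.float64(6.3125), array([  2. , -24.7]))]
[(array([303.1, 245.6]), np.float64(36.75), array([  4. , -19.8])), (array([195. , 381.9]), np.float64(8.875), array([-259.7, -166.5]))]
```

View pics/k_side.png

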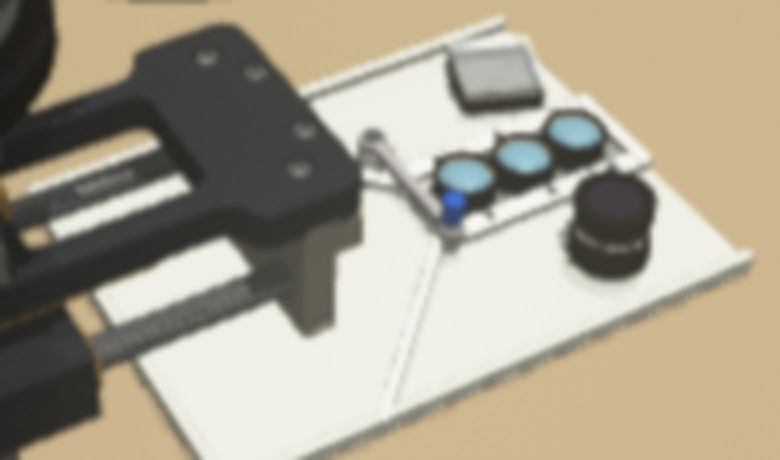

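View pics/k_top.png

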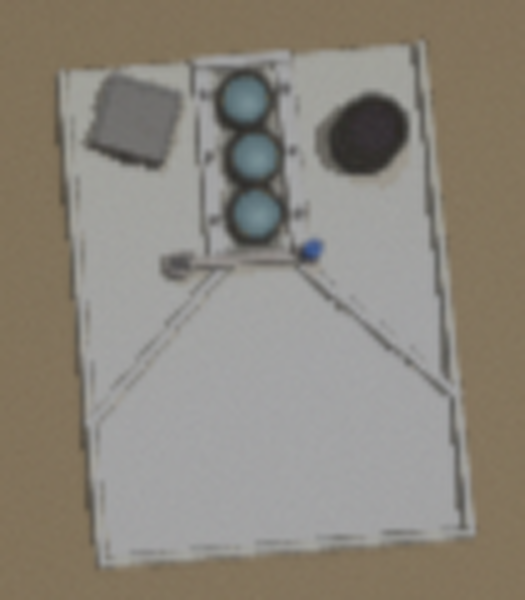

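The bar lies straight across the mouth, with the knob at tray (2..4, -20..-25). The lenses sit at x = 83.5, 54 and 24 with a gap behind the bar, and the box and loupe have not moved. Handing in.

```bash
python3 - <<'E'
from m import *
bot.job_done(); print("done")
E
```

```text
the job is handed in; nothing more can be done
done
```

The three lenses are in the lane in single file, the bar is shut across the mouth, and the job is handed in. The clock read about 44 s at my last check, against the 70 s limit. I swept the lenses in one at a time with the shut fingertips, flat on the tray; force readings during the pushes stayed around 1 N. I then pushed the knob round its arc until it met its stop at about 5 N.

**Last checks:**
- **Lenses:** in the top view they are at tray x of about 83.5, 54 and 24 mm. The rearmost has about 6 mm to spare behind the shut bar.
- **Bar:** it lies straight across the mouth, with the knob at about (2, -25) mm. The ideal shut position is (0, -24), so this is within the 2 mm calibration error.
- **Surroundings:** the loupe and sample box look unmoved, and the arm was clear of everything. I did not check the other bystanders in the final pictures, but no move went near them.

**Disagreement:** the side view put the rearmost lens at (18, -5) mm and the knob at (4, -20) mm. The blue knob overlaps that lens in the side view and probably merged with it in the colour mask. In that view's earlier pictures, before the knob covered the lens, it was at x of about 23 mm, which agrees with the top view.

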